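# Bolt the stock box shut

## Task

Shut the lid of the grey stock box and bolt it: with the lid held down on its springy seal, slide the barrel bolt fully across into the keeper, feeling for the keeper's hole and never forcing bolt or lid, then turn the handle down into its notch and let go. Leave the other things on the worktop where they are.

Things in the scene. Friction and masses are not known exactly. Their poses are not given: they have to be found in the camera images.
- stock_box: Grey sheet-metal box, 130 (x) x 200 (y) x 120 (z) mm, fixed to the worktop, four white bottles in it. Origin: centre of its underside; x to its back, y to its left, z up. The left 130 mm of its top is a lid hinged at the left (hinge line along x at y = +95, z = 117 mm); the right 63 mm is a fixed deck, 120 mm high, with the keeper. A rubber seal lies under the lid's free (right) edge.
- lid: The lid, a 3 mm plate of 130 x 130 mm carrying the barrel bolt. Origin on the hinge line; x to the box's back, y towards the hinge (the plate reaches from y = 0 to -130 mm), z out of its top. The bolt's rod lies along y at x = +12 mm, 15 mm above the lid's top face.
- lid_hinge (a joint): Lid angle, rad: 0 = fully down on a metal ledge, positive = open. It starts open and stays where left (friction 0.19 Nm). The rubber seal lifts it from 0.10 down: unpressed, the shut lid rests at about 0.075 to 0.09. Pressing the knob down takes about 6 N to 0.067, 10 N to 0.046, 14 N to 0.026, 19 N to 0, where it meets metal.
- bolt (a joint): Slide of the bolt, m: 0 = withdrawn, 0.034 = fully across, handle in line with the notch (end stop 0.035). It slides towards the box's -y (right); friction 1.5 N. When not in line with the keeper's hole, its nose is stopped by the keeper's front at about 0.020.
- handle (a joint): Turn of the handle about the rod, rad: 0 = standing square off the lid, positive = turned down towards the box's front (-x), 1.22 = stop, at the bottom of the notch. Stays where left (friction 0.05 Nm). Unless the bolt is fully across, a steel lip along the barrel stops it at about 0.75. The notch in the lip is 13 mm wide for the 8 mm stem; in it the handle keeps the bolt from sliding back.
- knob (a point): Centre of the handle's knob, a smooth steel drum 18 mm long along the rod (box y) with flat ends, 15 mm in diameter, on an 8 mm stem, 45 mm from the rod's axis. Pinched on its flat ends from above (fingers closing along the rod) it can be slid, pressed down together with the lid, and turned: it turns between the pads as they follow its arc. With the handle down it is about 30 mm above the lid.
- hub (a point): Point on the rod's axis at the foot of the handle; it moves with bolt and lid. The knob turns about it at 45 mm radius.
- nose (a point): Tip of the bolt's nose, 58 mm ahead of the hub along the rod. The rod is 10 mm thick, its nose cut square, the edge broken by 0.5 mm.
- lid_edge (a point): Point on the lid's top face to push it shut: 15 mm from its free edge, 54 mm in front of the rod's line, clear of the bolt. 115 mm from the hinge line.
- keeper_front (a point): Point on the deck's top under the hole at the keeper's front. Keeper: steel block 26 mm wide, 10 mm thick along the rod, 29 to 38 mm tall, with a through hole 12 mm square in the rod's line. Screwed on by hand in slots: the hole's centre is 16 to 25 mm above this point, unmeasured and different each time. Rod and hole meet at a lid angle of 0.007 to 0.067: press the lid part-way, find it by feel.
- white_bottle: Bystander: white plastic bottle, 43 x 43 x 98 mm, right of the box. Origin at its foot.
- pill_cup: Bystander: open white cup, 67 mm wide, 68 mm tall. Origin at its foot.
- spare_cap: Bystander: white screw cap, 30 mm wide, 17 mm tall, at the box's right. Origin at its foot.
- screw_cap2: Bystander: blue screw cap, 30 mm wide, 17 mm tall. Origin at its foot.
- mouse: Bystander: computer mouse, 112 x 63 x 36 mm. Origin at its foot.
- pen: Bystander: slim pen, 145 mm long. Origin at its foot.

How it is judged:
On the way, in this order (a step that is already met when the one before it is completed fails the run):
1. the lid has been swung shut onto its seal (value of joint lid_hinge below 0.12 rad), for 0.1 s.
2. the bolt is fully across, through the keeper (value of joint bolt above 0.03 m and value of joint lid_hinge below 0.085 rad), for 0.2 s.
3. the handle has been turned down into the notch (value of joint handle above 1 rad and value of joint bolt above 0.03 m), for 0.2 s.
At the end, for the whole second after the job is handed in: The lid is held shut (under 0.085 rad), the bolt is at least 30 mm across with its nose through the keeper, the handle is turned down more than 1.0 rad into its notch, and all is at rest (all of step 3 and value of joint lid_hinge below 0.085 rad and velocity of joint handle below 0.05 rad/s and velocity of joint bolt below 0.01 m/s); the robot touches nothing.
It fails at once if the lid or bolt is forced against the box (over 40 N in all on seal, ledge and keeper) (contact force between lid and stock_box above 40 N).
It fails at once if a bystander is moved by more than 30 mm (distance of any of white_bottle, pill_cup, spare_cap, screw_cap2, mouse, pen from where it was at the start of the episode above 0.03 m).
It also fails if it takes over 54 s, if anything falls off the work surface, if the arm or the gripper's body presses on something with over 40 N, if the wrist force passes 120 N, or if a joint passes its speed limit or range.

## Robot

A 6-joint arm with a two-finger parallel gripper is mounted at the origin on a cart in front of the work surface, level with it; the furniture and walls round the work are solid. World frame = base frame: x ahead of the robot, y to its left, z up, the work surface at z = 0. Lengths are in m, angles in rad, forces in N, time in s.
With the tool pointing down it reaches from about 0.35 to 0.775 m from the base axis. Payload 5.5 kg.
Tool frame: the origin (TCP) lies at the very end of the fingers, on their centre line; the grasp point (between the pads) lies 19 mm behind it; x points along the fingers, y is the direction in which the jaws open and shut, and the axes are right-handed (so a half turn about x gives the same grasp; the last joint's range is limited). The gripper opens to 85 mm and grips with 20 to 120 N. Pads are 22 mm wide; open, the fingers measure 114 mm over their backs; the gripper's body (76 mm by 85 mm) begins 54 mm behind the grasp point. The pads swing forward as they close: fully open they stand 13 mm farther back than shut.
Start: joints at [-1.322, 0.313, 0.046, 1.304, 0, 1.431], TCP at [0.218, -0.532, 0.231] pointing down, gripper open.
Joint ranges: [-2.76, 2.76], [-0.86, 1.69], [-1.03, 1.26], [-2.2, 2.34], [-1.47, 1.5], [-3.14, 3.14]. Speed limits (rad/s): [2.57, 2.57, 3.14, 3.14, 3.14, 3.14].

## Interface

Orientations are given as a unit quaternion [w, x, y, z].
In Python, from workcell import readout, cams, env, finder gives the robot as it stands.
- The arm moves only by the tool drive_tool, never from a script. Its argument "moves" is a list that holds one entry, the list of rows, each a list of 7 numbers: the shift along the tool's x, y, z in m, then the turn, a rotation vector about the tool's x, y, z in rad, then the closure in counts, from 0 (fully open) to 255 (shut). A call has exactly 5 rows; each row is the pose to reach, as a shift and turn from the pose measured when the call began, along the tool's axes at that moment; what a row does not reach only later rows make up. A row lasts 1/8 s, in which the tool goes at most 62.5 mm and 10.7 degrees, less where a joint would pass 70% of its speed; a pose out of reach is approached as far as the arm can. A call with a gripper value outside its range is refused whole. The fingers move at their own pace and stop on an object; "squeeze" is the grip in N (left out, the last holds). Time passes only in rows, so rows that repeat a pose let the fingers close, or fill a call up. It gives the time, the measured TCP pose, the force and the opening at its end, in the units of the state.
- readout.get_state(): the state, without advancing time (a new reading comes with each control period).
- cams.read_camera(name): name is "side" or "top" or "wrist"; returns the picture (420x560x3 uint8, blue, green, red); there is no depth.
- cams.camera_params(name): a dict with "mtx" (3x3 intrinsics, pixels), "R" (3x3) and "t" (3): a world point X has camera coordinates R X + t; the wrist camera has in their place "mount" (4x4, takes a point from camera to tool coordinates, whose origin is the TCP and whose axes are the tool frame's). Camera axes: x right, y down, z forward; pixel columns grow to the right and rows downward; lengths in m; the calibration is good to about 2 mm. A picture is of the moment at which its call begins: read the wrist's pose just before it. camera_params takes no time and is no camera call.
- env.hand_in(): hands the job in, once; it reports no verdict.
Trained networks look in the newest picture that a camera, given by its name, has taken for a name from the list of things; names that differ only in an ending like _2 or _b are one class to them, and where a whole thing is asked for, a point or a joint stands for the part that bears it (a point fixed in the world has none). Each returns a list of dicts, best first, with "conf" (0 to 1); they miss things now and then, are a little off and sometimes report something else, mostly with a low value. They report only what shows in the picture. A call takes as long as a camera call.
- finder.regions_of(camera, name): "pixels" (420x560 bool, what is visible of it) and "point" ([column, row] in pixels, amid what is visible of it).
The state is a dict: "clock": time; "joint_pos": joint angles; "qvel": joint speeds; "tau": joint torques, N m; "tcp_pos": TCP position; "orientation": TCP orientation; "wrist_force": force on the tool from outside, world axes, zero at the start; "ft_torque": the same for the moment, N m; "finger_gap": finger opening in m.
Only numpy, scipy, OpenCV 4.12 (cv2) and the standard library are available. Lean on these libraries where they do the work, as an engineer would, in place of code of your own. Each camera call takes 0.05 s, during which the arm holds its last target.

## Working session

There is one attempt and no reset: what is moved stays moved. The work goes in short steps, Python scripts to look and compute and a tool call to move; the robot and the scene stay as the last step left them, time stands still between calls to the robot, and variables do not carry over. Pictures are saved under pics/ and viewed, and the job is handed in when it is done.

Besides the shell and the picture viewer there is one more tool, called after "Call:" as name(argument=value, ...), one argument or row to a line, values as JSON. drive_tool: Moves the arm, as the interface text tells. Its arguments: {"type":"object","properties":{"moves":{"type":"array"},"squeeze":{"type":"number"}},"required":["moves"]}

```bash
ls; mkdir -p pics; python3 - <<'E'
from workcell import readout,cams,env,finder
import cv2,numpy as np
s=readout.get_state()
print(s)
for n in ("side","top","wrist"):
    im=cams.read_camera(n); cv2.imwrite(f"pics/a_{n}.png",im)
    p=cams.camera_params(n); print(n,{k:np.round(v,4).tolist() for k,v in p.items()})
    for t in ("stock_box","lid","knob","hub","nose","lid_edge","keeper_front"):
        try:
            r=finder.regions_of(n,t)
            print(t,[(round(d['conf'],2),np.round(d['point'],1).tolist(),int(d['pixels'].sum())) for d in r[:2]])
        except Exception as e: print(t,e)
E
```

```text
pics
{'clock': 0.0, 'joint_pos': array([-1.32161896e+00,  3.13971911e-01,  4.49658952e-02,  1.30359740e+00,
        1.77291263e-05,  1.43116025e+00]), 'qvel': array([-0.00140743,  0.00105416,  0.0006859 ,  0.00151502,  0.00086917,
       -0.00063972]), 'tau': array([ 6.70564968e-04, -4.80630398e+01,  2.98531759e+01,  1.93870609e-02,
        1.28771626e-04,  3.35917875e-06]), 'tcp_pos': array([ 0.21782564, -0.53158671,  0.23041973]), 'orientation': array([-0.1359637 , -0.69375763, -0.13724027,  0.69381506]), 'wrist_force': array([-0.08218617, -0.44270379, -1.0973444 ]), 'ft_torque': array([-0.03467699,  0.02265411,  0.01078254]), 'finger_gap': 0.08569623038438727}
side {'mtx': [[409.5182, 0.0, 281.4185], [0.0, 409.5182, 205.1381], [0.0, 0.0, 1.0]], 'R': [[0.8597, -0.5103, -0.0215], [-0.2426, -0.371, -0.8964], [0.4495, 0.7759, -0.4428]], 't': [-0.4541, 0.2198, 1.0922]}
stock_box [(0.7, [313.4, 237.2], 803)]
lid []
knob []
hub []
nose [(0.68, [226.2, 200.7], 270)]
lid_edge []
keeper_front [(0.97, [313.3, 240.9], 856)]
top {'mtx': [[409.3757, 0.0, 275.9487], [0.0, 409.3757, 210.0652], [0.0, 0.0, 1.0]], 'R': [[0.002, -0.9999, 0.0102], [-0.998, -0.0026, -0.0624], [0.0624, -0.0101, -0.998]], 't': [-0.111, 0.4802, 1.5613]}
stock_box [(0.68, [294.9, 211.2], 915), (0.3, [259.5, 213.0], 16)]
lid [(0.92, [269.6, 216.0], 1101), (0.48, [298.5, 209.9], 871)]
knob []
hub [(0.57, [314.2, 221.3], 50), (0.19, [263.5, 212.2], 40)]
nose [(0.5, [266.4, 210.1], 51)]
lid_edge [(0.93, [269.9, 213.6], 1088)]
keeper_front [(0.72, [296.5, 209.2], 922), (0.36, [270.7, 217.5], 1093)]
wrist {'mtx': [[335.7477, 0.0, 274.491], [0.0, 335.7477, 208.6102], [0.0, 0.0, 1.0]], 'mount': [[0.0003, -0.2719, 0.9623, -0.143], [1.0, 0.0004, -0.0002, -0.0007], [-0.0003, 0.9623, 0.2719, -0.0704], [0.0, 0.0, 0.0, 1.0]]}
stock_box []
lid []
knob []
hub []
nose []
lid_edge []
keeper_front []
```

View pics/a_side.png

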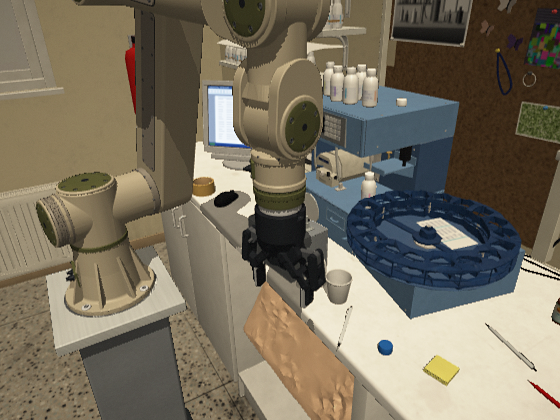

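View pics/a_top.png

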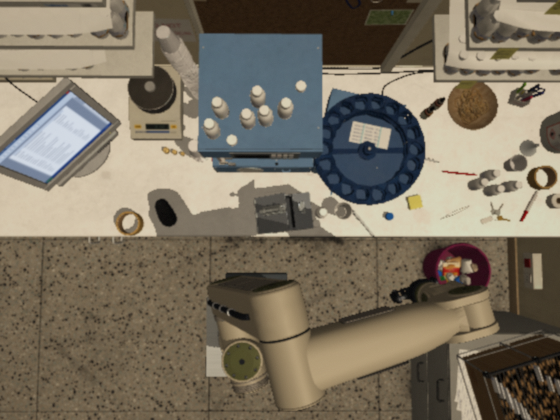

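View pics/a_wrist.png

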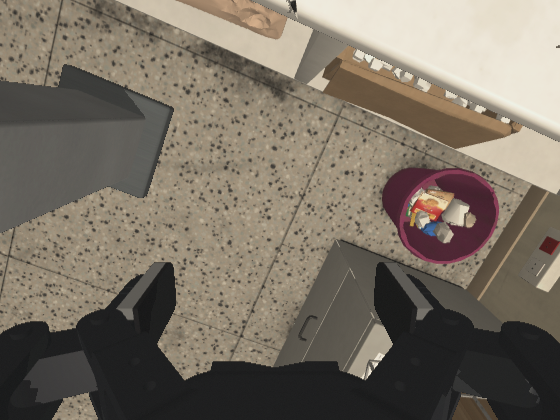

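```bash
python3 - <<'E'
import cv2
a=cv2.imread('pics/a_side.png')[120:290,180:400]; cv2.imwrite('pics/a_sidez.png',cv2.resize(a,None,fx=3.5,fy=3.5,interpolation=2))
a=cv2.imread('pics/a_top.png')[160:270,220:370]; cv2.imwrite('pics/a_topz.png',cv2.resize(a,None,fx=5,fy=5,interpolation=2))
E
```

```text
(no output)
```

View pics/a_sidez.png

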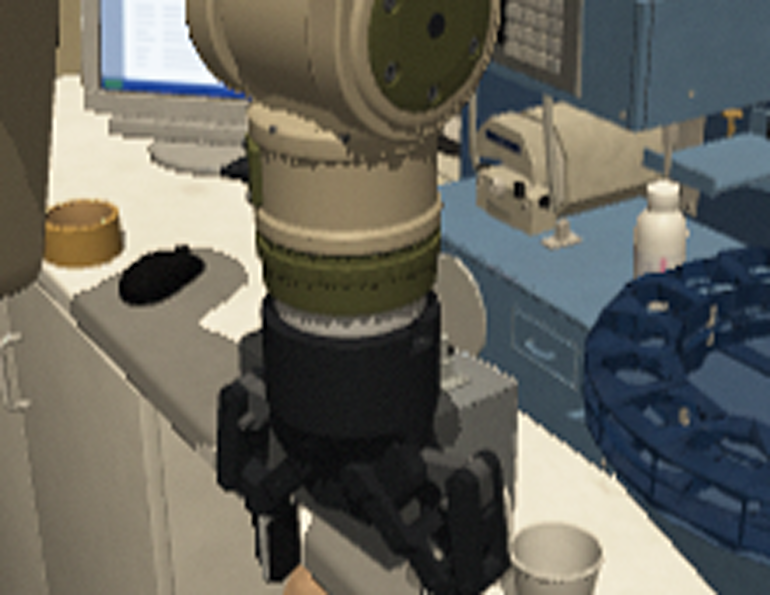

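View pics/a_topz.png

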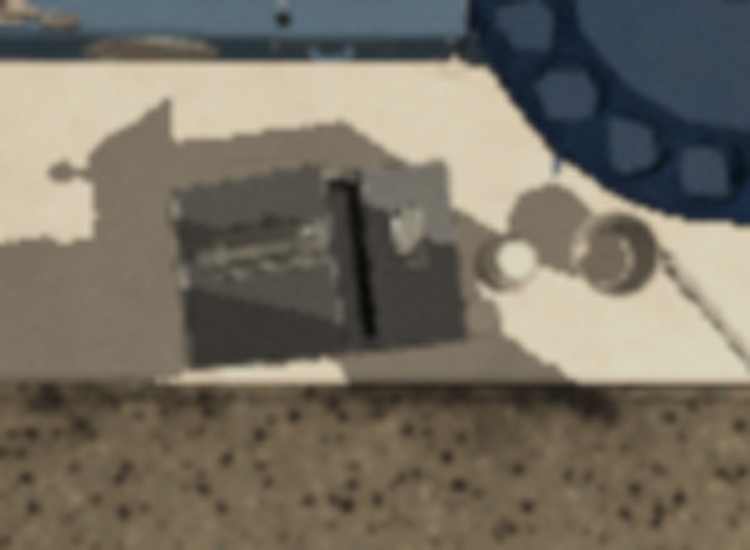

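```bash
cat > h.py <<'E'
import numpy as np,cv2
from scipy.spatial.transform import Rotation as R
from workcell import readout,cams,env,finder
def q2R(q): q=np.asarray(q); return R.from_quat([q[1],q[2],q[3],q[0]]).as_matrix()
def cam(n,s=None):
    p=cams.camera_params(n)
    if n!='wrist': return np.array(p['mtx']),np.array(p['R']),np.array(p['t'])
    s=s or readout.get_state()
    M=np.array(p['mount']); Rt=q2R(s['orientation']); Rc=Rt@M[:3,:3]; c=Rt@M[:3,3]+s['tcp_pos']
    return np.array(p['mtx']),Rc.T,-Rc.T@c
def proj(c,X):
    K,Rm,t=c; X=np.atleast_2d(X); Y=X@Rm.T+t; u=Y@K.T; return u[:,:2]/u[:,2:]
def onz(c,uv,z):
    K,Rm,t=c; d=Rm.T@np.linalg.solve(K,[uv[0],uv[1],1.]); o=-Rm.T@t; return o+d*(z-o[2])/d[2]
E
python3 - <<'E'
from h import *
c=cam('top')
for n,uv in dict(fr=(309,192),nr=(313,227.4),nl=(258,233),fl=(254.4,198)).items(): print(n,onz(c,uv,.12).round(3))
print('keeper',onz(c,(301.5,205),.15)); print('bottle',onz(c,(323,212),.09),'cup',onz(c,(343,211),.06))
s=readout.get_state(); print(q2R(s['orientation']).round(3))
E
```

```text
fr [ 0.54  -0.228  0.12 ]
nr [ 0.412 -0.242  0.12 ]
nl [ 0.391 -0.045  0.12 ]
fl [ 0.517 -0.031  0.12 ]
keeper [ 0.49020288 -0.19869018  0.15      ]
bottle [ 0.46914506 -0.28202521  0.09      ] cup [ 0.47483335 -0.36087556  0.06      ]
[[ 0.     0.379 -0.925]
 [-0.    -0.925 -0.379]
 [-1.     0.     0.   ]]
```

```bash
python3 - <<'E'
from h import *
c=cam('top')
for uv,z in (((265,172),0),((265,155),0),((265,150),.3),((265,150),.5),((265,155),.3)): print(uv,z,onz(c,uv,z).round(3))
s=cam('side')
# side view top front edge of blue unit left corner approx (320,140)?; 
E
```

```text
(265, 172) 0 [ 0.631 -0.067  0.   ]
(265, 155) 0 [ 0.698 -0.067  0.   ]
(265, 150) 0.3 [ 0.654 -0.072  0.3  ]
(265, 150) 0.5 [ 0.612 -0.075  0.5  ]
(265, 155) 0.3 [ 0.638 -0.072  0.3  ]
```

```bash
python3 - <<'E'
import cv2
a=cv2.imread('pics/a_top.png')[20:240,150:450]; cv2.imwrite('pics/a_topz2.png',cv2.resize(a,None,fx=2.6,fy=2.6,interpolation=2))
E
```

```text
(no output)
```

View pics/a_topz2.png

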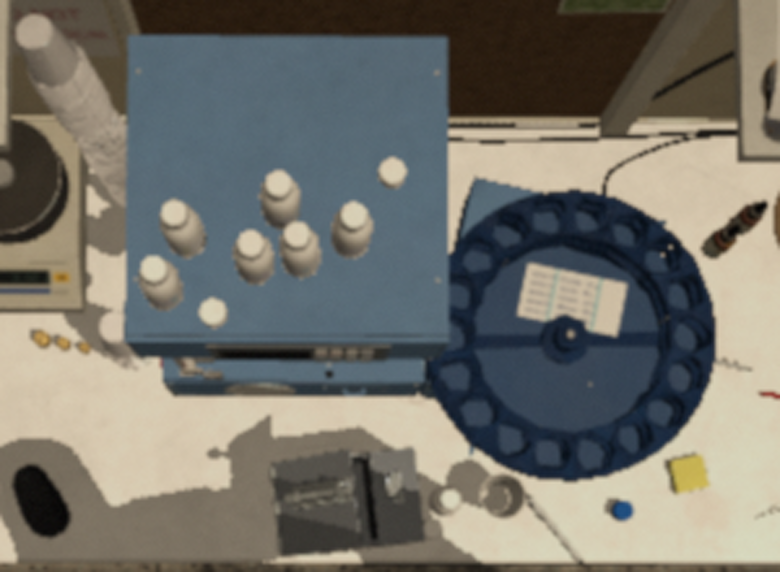

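Call:
drive_tool(
  moves=[
    [[-0.06, 0, 0, 0, 0, 0, 0], [-0.11, -0.02, -0.03, 0.05, 0, 0, 0], [-0.13, -0.055, -0.075, 0.12, 0, 0, 0], [-0.13, -0.09, -0.12, 0.2, 0, 0, 0], [-0.13, -0.127, -0.172, 0.283, 0, 0, 0]],
  ],
)

```text
clock: 1.82
tcp_pos: [0.3289, -0.3494, 0.3618]
orientation: [0.036, 0.707, 0.035, -0.706]
wrist_force: [1.2, -0.4, 0.6]
finger_gap: 0.0853
```

```bash
cat > to.py <<'E'
# shift in tool axes to reach world target
import sys
from h import *
s=readout.get_state(); Rt=q2R(s['orientation'])
t=np.array([float(a) for a in sys.argv[1:4]])
print('t',round(s['clock'],2),'tcp',s['tcp_pos'].round(4),'shift',(Rt.T@(t-s['tcp_pos'])).round(4))
yaw=float(sys.argv[4]) if len(sys.argv)>4 else 0.107
y=np.array([np.sin(yaw),-np.cos(yaw),0]);x=np.array([0,0,-1.]);z=np.cross(x,y)
print('turn',R.from_matrix(Rt.T@np.stack([x,y,z],1)).as_rotvec().round(4))
E
python3 to.py .45 -.15 .36
```

```text
t 1.82 tcp [ 0.3289 -0.3494  0.3618] shift [ 0.0017 -0.1861 -0.1407]
turn [-0.0052 -0.0009 -0.0014]
```

Call:
drive_tool(
  moves=[
    [[0, -0.047, -0.035, 0, 0, 0, 0], [0, -0.093, -0.07, 0, 0, 0, 0], [0, -0.14, -0.105, 0, 0, 0, 0], [0.001, -0.186, -0.14, 0, 0, 0, 0], [0.001, -0.186, -0.14, 0, 0, 0, 0]],
  ],
)

```text
clock: 2.45
tcp_pos: [0.4506, -0.1467, 0.3607]
orientation: [0.039, 0.707, 0.038, -0.706]
wrist_force: [0.0, -1.4, -0.4]
finger_gap: 0.0853
```

```bash
python3 - <<'E'
from h import *
s=readout.get_state(); print(s['clock'],s['tcp_pos'],s['qvel'].round(3))
im=cams.read_camera('wrist'); cv2.imwrite('pics/b_wrist.png',im)
im=cams.read_camera('side'); cv2.imwrite('pics/b_side.png',im)
import pickle; pickle.dump(s,open('b.pkl','wb'))
E
```

```text
2.45 [ 0.45060667 -0.14666776  0.36071625] [-0.077 -0.001 -0.002  0.001 -0.029 -0.036]
```

View pics/b_wrist.png

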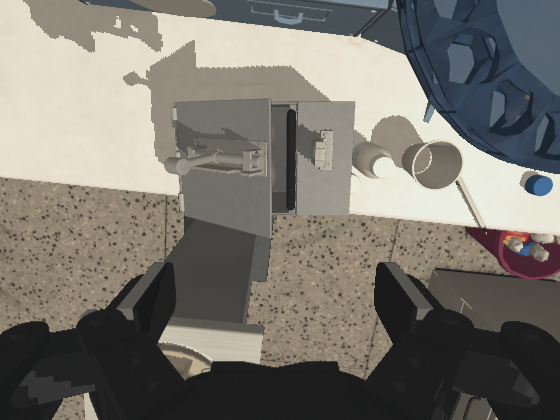

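View pics/b_side.png

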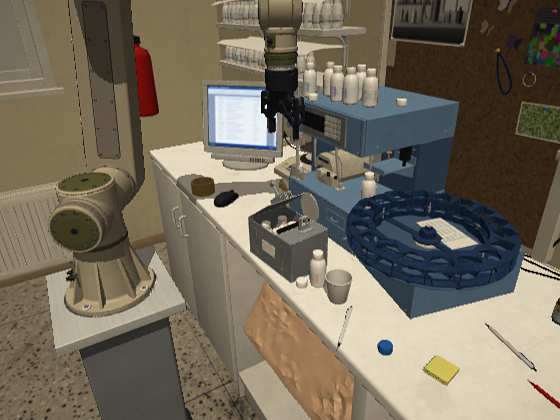

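```bash
python3 - <<'E'
import cv2
a=cv2.imread('pics/b_wrist.png')[85:235,150:390]; cv2.imwrite('pics/b_wz.png',cv2.resize(a,None,fx=3.3,fy=3.3,interpolation=2))
a=cv2.imread('pics/b_side.png')[160:310,220:370]; cv2.imwrite('pics/b_sz.png',cv2.resize(a,None,fx=4,fy=4,interpolation=2))
E
```

```text
(no output)
```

View pics/b_wz.png

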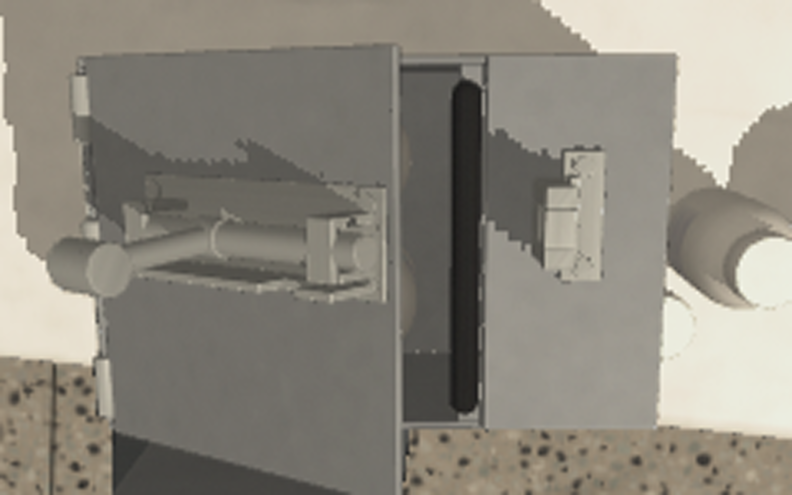

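View pics/b_sz.png

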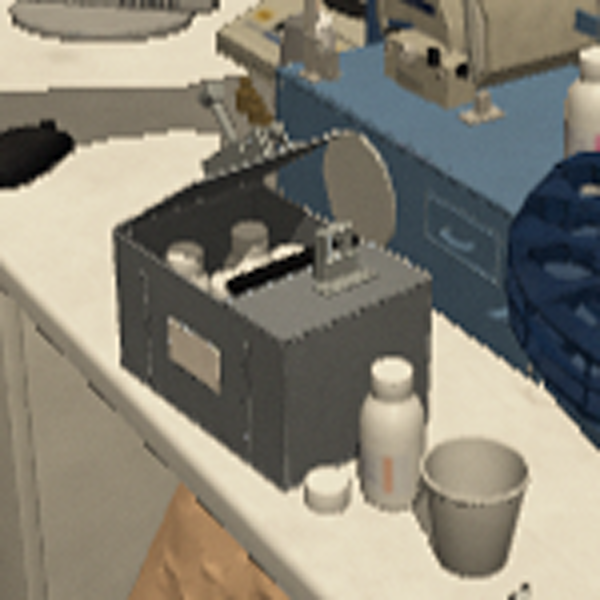

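```bash
cat > fit.py <<'E'
from h import *
import pickle
from scipy.optimize import least_squares
def lidpt(th,p):
    c,s=np.cos(th),np.sin(th); p=np.atleast_2d(p).astype(float)
    # free end (-y) rises with th
    return np.stack([p[:,0],95+c*p[:,1]+s*p[:,2],117-s*p[:,1]+c*p[:,2]],1)
def world(v,pb):
    Rm=R.from_euler('z',v[2]).as_matrix(); return (np.atleast_2d(pb)/1000)@Rm.T+np.array([v[0],v[1],0])
E
python3 - <<'E'
from fit import *
s=pickle.load(open('b.pkl','rb')); cw=cam('wrist',s); cs=cam('side')
W=np.array([[355.2,101.4],[349.1,214.7],[297.6,102],[297,214.4]]);PW=[[65,-100,120],[-65,-100,120],[65,-37,120],[-65,-37,120]]
S=np.array([[292.5,282],[290.7,245],[327.5,230],[249.2,218]]);PS=[[-65,-100,0],[-65,-100,120],[65,-100,120],[-65,100,119]]
L=np.array([[270.6,98.6],[176.7,165.6],[261.5,161.4]])
def res(v,k=None):
    lp=lidpt(v[3],[[65,-130,3],[12,v[4],63],[12,v[4]-58,18]])
    r=[proj(cw,world(v,PW))-W,proj(cs,world(v,PS))-S,proj(cw,world(v,lp))-L]
    return np.concatenate(r).ravel()
for th in (.4,1.0,1.5):
    o=least_squares(res,[.465,-.136,.107,th,-60],x_scale=[.01,.01,.1,.1,10],loss='soft_l1')
    print(o.x.round(4),o.cost); print(res(o.x).reshape(-1,2).round(1).tolist())
v=o.x; np.save('v.npy',v)
for n,c,f in (('w',cw,'pics/b_wrist.png'),('s',cs,'pics/b_side.png')):
    im=cv2.imread(f); k=3
    im=cv2.resize(im,None,fx=k,fy=k,interpolation=2)
    def line(pts,col):
        q=((proj(c,world(v,pts))+.5)*k).astype(int); cv2.polylines(im,[q.reshape(-1,1,2)],True,col,1)
    line([[65,-100,120],[-65,-100,120],[-65,-37,120],[65,-37,120]],(0,255,0))
    line([[65,-100,0],[-65,-100,0],[-65,100,0],[65,100,0]],(0,255,255))
    line(lidpt(v[3],[[65,0,3],[-65,0,3],[-65,-130,3],[65,-130,3]]),(0,0,255))
    line(lidpt(v[3],[[12,v[4],63],[12,v[4],18],[12,v[4]-58,18]]),(255,0,255))
    y0,x0=(80,150) if n=='w' else (140,210)
    cv2.imwrite(f'pics/b_ov{n}.png',im[y0*k:(y0+190)*k,x0*k:(x0+250)*k])
E
```

```text
[  0.4668  -0.1329   0.1255   0.6282 -71.6536] 7.632140112100364
[[0.1, -0.9], [0.9, 0.1], [-0.2, -0.5], [0.2, 1.3], [-1.7, 1.2], [-0.4, -0.2], [0.1, -1.5], [-2.5, -1.1], [-0.2, 0.4], [0.6, -2.1], [-0.4, 0.4]]
[  0.4668  -0.1329   0.1255   0.6282 -71.6536] 7.6321401121002275
[[0.1, -0.9], [0.9, 0.1], [-0.2, -0.5], [0.2, 1.3], [-1.7, 1.2], [-0.4, -0.2], [0.1, -1.5], [-2.5, -1.1], [-0.2, 0.4], [0.6, -2.1], [-0.4, 0.4]]
[  0.4668  -0.1329   0.1255   0.6282 -71.6536] 7.632140112100357
[[0.1, -0.9], [0.9, 0.1], [-0.2, -0.5], [0.2, 1.3], [-1.7, 1.2], [-0.4, -0.2], [0.1, -1.5], [-2.5, -1.1], [-0.2, 0.4], [0.6, -2.1], [-0.4, 0.4]]
```

View pics/b_ovw.png

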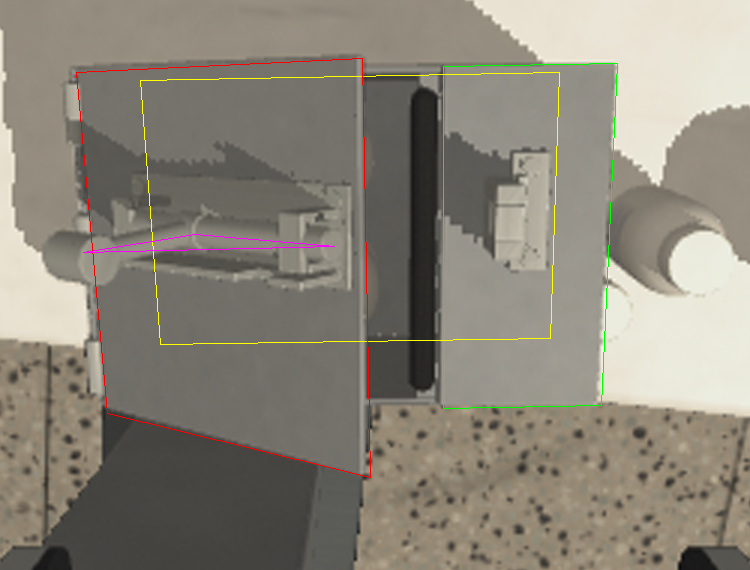

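View pics/b_ovs.png

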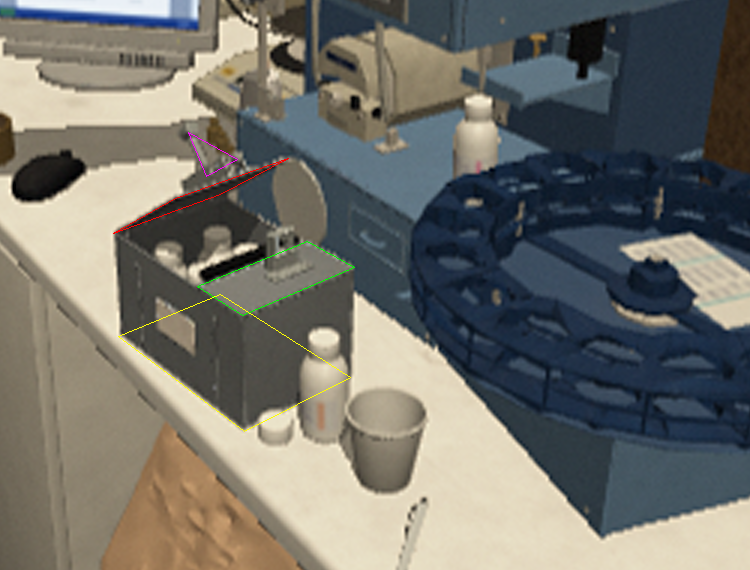

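```bash
cat > wp.py <<'E'
from fit import *
v=np.load('v.npy')
def L(th,x,y,z): return world(v,lidpt(th,[[x,y,z]]))[0]
if __name__=='__main__':
    s=readout.get_state(); Rt=q2R(s['orientation'])
    print(s['tcp_pos'])
    for th,dz in ((.63,.03),(.63,0),(.5,0),(.4,0),(.3,0),(.2,0),(.1,0),(.07,0)):
        p=L(th,-44,-115,3)+[0,0,dz]; print(th,p.round(4),(Rt.T@(p-s['tcp_pos'])).round(4))
    k=L(.08,12,-71.65,63);print('knob',k); print('hub',L(.08,12,-71.65,18))
E
python3 wp.py; python3 to.py .4 -.1 .2 .1255
```

```text
[ 0.44946324 -0.14951679  0.36067273]
0.63 [ 0.4227 -0.1346  0.2172] [ 0.1435 -0.0178  0.0252]
0.63 [ 0.4227 -0.1346  0.1872] [ 0.1735 -0.0179  0.0252]
0.5 [ 0.4237 -0.1429  0.1748] [ 0.1859 -0.0096  0.025 ]
0.4 [ 0.4244 -0.1481  0.1645] [ 0.1961 -0.0043  0.0249]
0.3 [ 0.4249 -0.1523  0.1539] [ 2.068e-01 -1.000e-04  2.480e-02]
0.2 [ 0.4253 -0.1554  0.1428] [0.2179 0.003  0.0248]
0.1 [ 0.4256 -0.1574  0.1315] [0.2292 0.005  0.0248]
0.07 [ 0.4256 -0.1578  0.128 ] [0.2326 0.0054 0.0247]
knob [ 0.47513444 -0.10304549  0.1855244 ]
hub [ 0.47558459 -0.10661336  0.14066832]
t 2.55 tcp [ 0.4495 -0.1495  0.3607] shift [ 0.1605 -0.0547  0.0442]
turn [-0.0215 -0.0006 -0.0017]
```

Call:
drive_tool(
  moves=[
    [[0.03, -0.004, 0.006, -0.02, 0, 0, 255], [0.06, -0.01, 0.012, -0.02, 0, 0, 255], [0.09, -0.018, 0.02, -0.02, 0, 0, 255], [0.12, -0.018, 0.025, -0.02, 0, 0, 255], [0.145, -0.018, 0.025, -0.02, 0, 0, 255]],
  ],
  squeeze=20,
)

```text
clock: 3.18
tcp_pos: [0.4216, -0.1358, 0.2146]
orientation: [0.043, 0.706, 0.042, -0.706]
wrist_force: [-0.1, -0.5, 0.6]
finger_gap: 0.0001
```

```bash
python3 wp.py
```

```text
[ 0.42156468 -0.13583296  0.21463051]
0.63 [ 0.4227 -0.1346  0.2172] [-0.0025 -0.0011 -0.0012]
0.63 [ 0.4227 -0.1346  0.1872] [ 0.0275 -0.0011 -0.0012]
0.5 [ 0.4237 -0.1429  0.1748] [ 0.0399  0.0072 -0.0013]
0.4 [ 0.4244 -0.1481  0.1645] [ 0.0501  0.0124 -0.0013]
0.3 [ 0.4249 -0.1523  0.1539] [ 0.0608  0.0167 -0.0013]
0.2 [ 0.4253 -0.1554  0.1428] [ 0.0719  0.0198 -0.0013]
0.1 [ 0.4256 -0.1574  0.1315] [ 0.0832  0.0218 -0.0014]
0.07 [ 0.4256 -0.1578  0.128 ] [ 0.0866  0.0221 -0.0014]
knob [ 0.47513444 -0.10304549  0.1855244 ]
hub [ 0.47558459 -0.10661336  0.14066832]
```

Call:
drive_tool(
  moves=[
    [[0.015, -0.001, -0.001, 0, 0, 0, 255], [0.028, 0, -0.001, 0, 0, 0, 255], [0.04, 0.007, -0.001, 0, 0, 0, 255], [0.05, 0.012, -0.001, 0, 0, 0, 255], [0.061, 0.017, -0.001, 0, 0, 0, 255]],
  ],
)

```text
clock: 3.8
tcp_pos: [0.4243, -0.153, 0.153]
orientation: [-0.043, -0.706, -0.042, 0.706]
wrist_force: [-2.0, 2.0, 2.4]
finger_gap: -0.0
```

```bash
python3 wp.py|grep -v '^0.[345]'; python3 -c "
from h import *
print(readout.get_state()['wrist_force'])
cv2.imwrite('pics/c_top.png',cams.read_camera('side')[150:270,220:340])"
```

```text
[ 0.42433288 -0.15299601  0.15303733]
0.63 [ 0.4227 -0.1346  0.2172] [-0.0642 -0.0184 -0.0005]
0.63 [ 0.4227 -0.1346  0.1872] [-0.0342 -0.0184 -0.0005]
0.2 [ 0.4253 -0.1554  0.1428] [ 0.0103  0.0025 -0.0007]
0.1 [ 0.4256 -0.1574  0.1315] [ 0.0216  0.0045 -0.0007]
0.07 [ 0.4256 -0.1578  0.128 ] [ 0.025   0.0049 -0.0007]
knob [ 0.47513444 -0.10304549  0.1855244 ]
hub [ 0.47558459 -0.10661336  0.14066832]
[-1.96052622  2.03567582  2.39223569]
```

View pics/c_top.png

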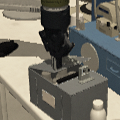

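Force 2.4 N matches hinge friction; the lid is following. Push on to about 0.075 and hold.

Call:
drive_tool(
  moves=[
    [[0.008, 0.002, 0, 0, 0, 0, 255], [0.016, 0.004, 0, 0, 0, 0, 255], [0.022, 0.005, 0, 0, 0, 0, 255], [0.025, 0.005, 0, 0, 0, 0, 255], [0.026, 0.005, 0, 0, 0, 0, 255]],
  ],
)

```text
clock: 4.47
tcp_pos: [0.425, -0.1581, 0.126]
orientation: [-0.043, -0.706, -0.042, 0.706]
wrist_force: [-0.7, 1.2, 7.5]
finger_gap: 0.0001
```

```bash
python3 wp.py|tail -4; python3 -c "
from h import *
print(readout.get_state()['wrist_force'])"
```

```text
0.1 [ 0.4256 -0.1574  0.1315] [-0.0055 -0.0006 -0.0006]
0.07 [ 0.4256 -0.1578  0.128 ] [-0.002  -0.0002 -0.0006]
knob [ 0.47513444 -0.10304549  0.1855244 ]
hub [ 0.47558459 -0.10661336  0.14066832]
[-0.71853479  1.22252036  7.4660166 ]
```

Call:
drive_tool(
  moves=[
    [[-0.03, 0, 0, 0, 0, 0, 255], [-0.08, 0, 0, 0, 0, 0, 255], [-0.13, -0.01, -0.005, 0, 0, 0, 0], [-0.17, -0.03, -0.015, 0, 0, 0, 0], [-0.17, -0.03, -0.015, 0, 0, 0, 0]],
  ],
)

```text
clock: 5.1
tcp_pos: [0.4381, -0.1263, 0.299]
orientation: [0.045, 0.707, 0.042, -0.704]
wrist_force: [0.6, -0.6, -0.2]
finger_gap: 0.0545
```

```bash
python3 - <<'E'
from fit import *
s=readout.get_state(); print(s['clock'],s['tcp_pos'],s['qvel'].round(3)); pickle.dump(s,open('d.pkl','wb'))
im=cams.read_camera('wrist'); cv2.imwrite('pics/d_wrist.png',im)
v=np.load('v.npy'); c=cam('wrist',s); k=3
for th,nm in ((.08,'a'),):
    im2=cv2.resize(im,None,fx=k,fy=k,interpolation=2)
    def line(pts,col):
        q=((proj(c,world(v,pts))+.5)*k).astype(int); cv2.polylines(im2,[q.reshape(-1,1,2)],True,col,1)
    line([[65,-100,120],[-65,-100,120],[-65,-37,120],[65,-37,120]],(0,255,0))
    line(lidpt(th,[[65,0,3],[-65,0,3],[-65,-130,3],[65,-130,3]]),(0,0,255))
    line(lidpt(th,[[12,v[4],63],[12,v[4],18],[12,v[4]-58,18]]),(255,0,255))
    cv2.imwrite('pics/d_ov.png',im2[60*k:255*k,120*k:380*k])
E
```

```text
5.1 [ 0.43807533 -0.12627681  0.29901817] [-0.02   0.03  -0.089 -0.049 -0.007 -0.016]
```

View pics/d_ov.png

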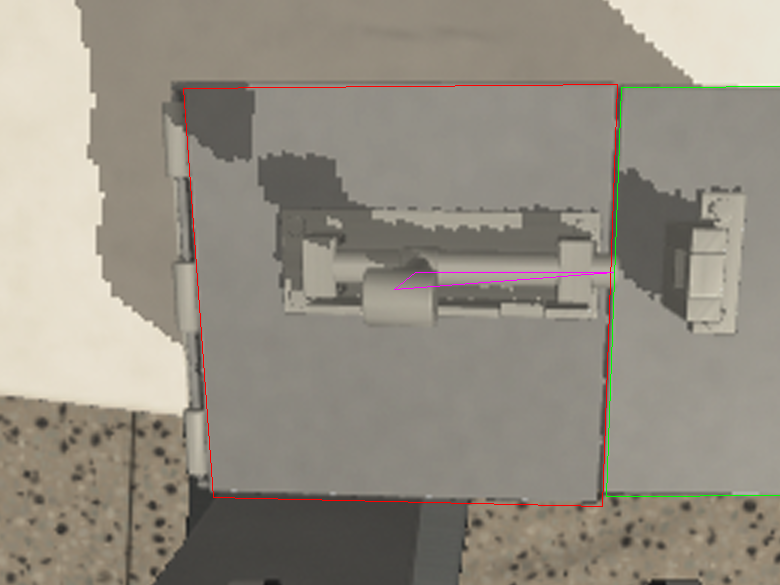

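View pics/d_wrist.png

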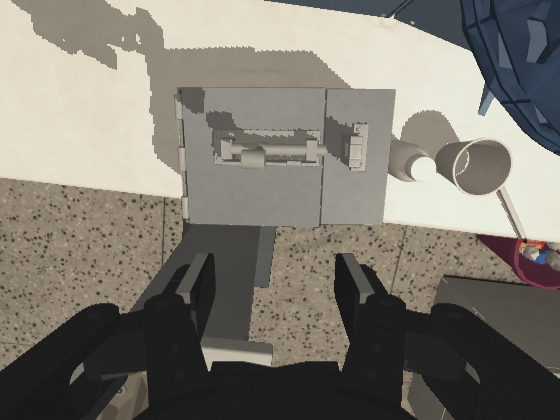

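```bash
python3 - <<'E'
from fit import *
s=pickle.load(open('d.pkl','rb')); c=cam('wrist',s); v=np.load('v.npy'); k=12
im=cv2.imread('pics/d_wrist.png'); z=cv2.resize(im[115:180,335:390],None,fx=k,fy=k,interpolation=cv2.INTER_CUBIC)[:590]
for h,col in ((30,(0,0,255)),(37,(0,255,0)),(0,(255,0,0))):
    for y in (-55,-65):
        q=proj(c,world(v,[[25,y,120+h],[-1,y,120+h]])); q=((q+.5-[335,115])*k).astype(int)
        cv2.line(z,tuple(map(int,q[0])),tuple(map(int,q[1])),col,1)
cv2.imwrite('pics/d_k.png',z)
E
```

```text
(no output)
```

View pics/d_k.png

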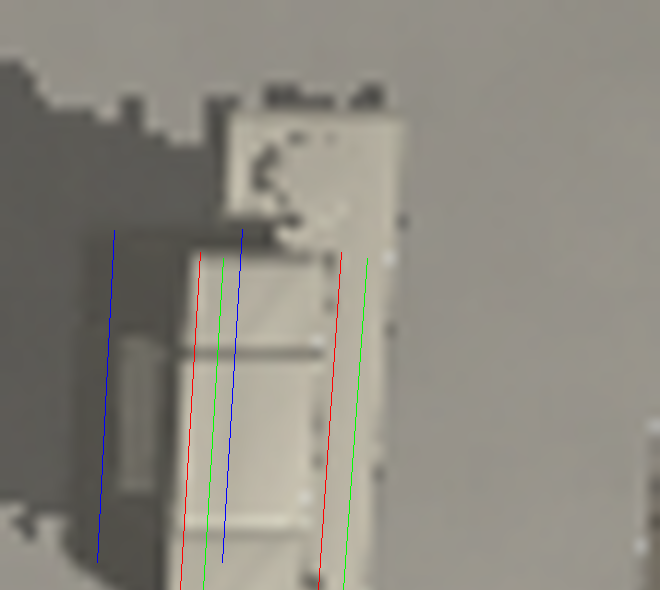

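```bash
python3 - <<'E'
from fit import *
c=cam('side'); v=np.load('v.npy'); k=16
im=cv2.imread('pics/b_side.png'); x0,y0=288,208; z=cv2.resize(im[y0:y0+36,x0:x0+40],None,fx=k,fy=k,interpolation=cv2.INTER_CUBIC)
z2=z.copy()
for h,col in ((29,(0,0,255)),(38,(0,255,0)),(0,(255,0,0))):
    for y in (-65,):
        q=proj(c,world(v,[[25,y,120+h],[-1,y,120+h]])); q=((q+.5-[x0,y0])*k).astype(int)
        cv2.line(z2,tuple(map(int,q[0])),tuple(map(int,q[1])),col,1)
cv2.imwrite('pics/d_s.png',np.hstack([z,z2])[:, :])
print(z.shape)
a=cv2.imread('pics/d_s.png'); cv2.imwrite('pics/d_s.png',cv2.resize(a,(800,360)))
E
```

```text
(576, 640, 3)
```

View pics/d_s.png

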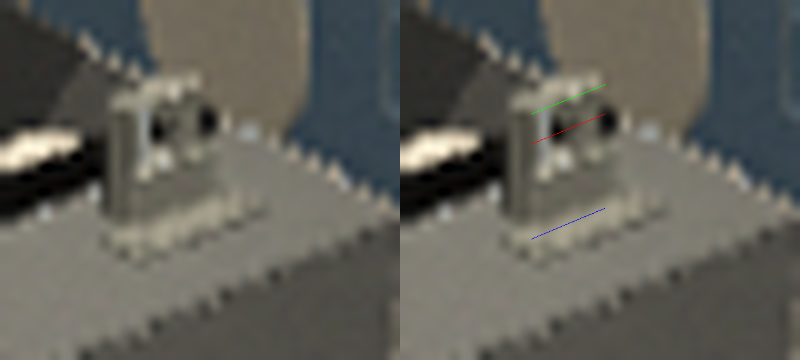

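```bash
python3 - <<'E'
from fit import *
s=pickle.load(open('d.pkl','rb')); c=cam('wrist',s); v=np.load('v.npy')
for z in (.1855,.187): print(onz(c,(253.3,158.8),z))
for uv in ((241.2,158.8),(265.6,158.8)): print(onz(c,uv,.1855))
E
python3 to.py .474 -.1045 .172 .1255;python3 to.py .474 -.1045 .30 .1255
```

```text
[ 0.47332546 -0.10509963  0.1855    ]
[ 0.47352166 -0.10516438  0.187     ]
[ 0.47220331 -0.09594727  0.1855    ]
[ 0.4744665  -0.11440602  0.1855    ]
t 5.15 tcp [ 0.4371 -0.1264  0.2969] shift [ 0.1249 -0.0176 -0.0391]
turn [-0.0038 -0.0014 -0.003 ]
t 5.15 tcp [ 0.4371 -0.1264  0.2969] shift [-0.0031 -0.0172 -0.0392]
turn [-0.0038 -0.0014 -0.003 ]
```

Call:
drive_tool(
  moves=[
    [[0.01, -0.008, -0.015, 0, 0, 0, 0], [0.03, -0.0175, -0.038, 0, 0, 0, 0], [0.055, -0.0178, -0.0385, 0, 0, 0, 0], [0.085, -0.0178, -0.0385, 0, 0, 0, 0], [0.105, -0.0178, -0.0385, 0, 0, 0, 0]],
  ],
  squeeze=40,
)

```text
clock: 5.78
tcp_pos: [0.472, -0.1034, 0.1879]
orientation: [-0.043, -0.705, -0.043, 0.707]
wrist_force: [0.8, -0.7, -0.6]
finger_gap: 0.0854
```

```bash
python3 to.py .4735 -.105 .170 .1255
python3 - <<'E'
from h import *
im=cams.read_camera('wrist'); cv2.imwrite('pics/e_wrist.png',im)
E
```

```text
t 5.78 tcp [ 0.472  -0.1034  0.1879] shift [ 0.0179  0.0018 -0.0013]
turn [-0.0039  0.0032 -0.0005]
```

View pics/e_wrist.png

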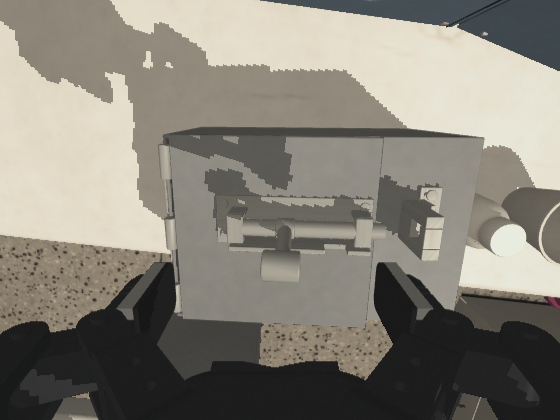

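Call:
drive_tool(
  moves=[
    [[0.009, 0.0018, -0.0013, -0.004, 0.003, 0, 0], [0.018, 0.0018, -0.0013, -0.004, 0.003, 0, 60], [0.018, 0.0018, -0.0013, -0.004, 0.003, 0, 150], [0.018, 0.0018, -0.0013, -0.004, 0.003, 0, 255], [0.018, 0.0018, -0.0013, -0.004, 0.003, 0, 255]],
  ],
  squeeze=40,
)

```text
clock: 6.45
tcp_pos: [0.4728, -0.105, 0.1686]
orientation: [-0.044, -0.705, -0.044, 0.706]
wrist_force: [0.4, -0.1, 0.2]
finger_gap: 0.017
```

```bash
python3 - <<'E'
from h import *
s=readout.get_state(); print(s['tcp_pos'],s['wrist_force'],s['ft_torque'],s['finger_gap'])
im=cams.read_camera('wrist'); cv2.imwrite('pics/f_wrist.png',im)
E
```

```text
[ 0.47275769 -0.1050047   0.16860537] [ 0.41873825 -0.05839559  0.24820548] [-0.09185667  0.12240094 -0.02052257] 0.017047572695365606
```

View pics/f_wrist.png

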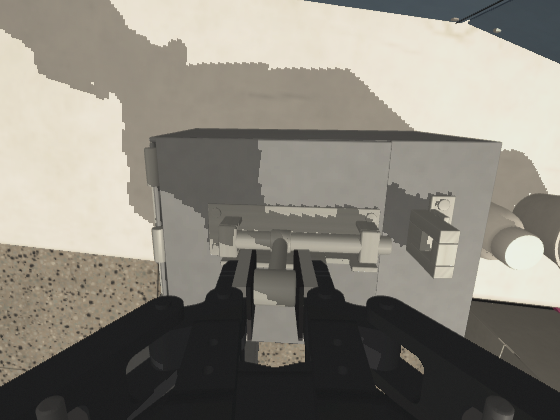

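Call:
drive_tool(
  moves=[
    [[0.001, 0, 0, 0, 0, 0, 255], [0.0015, 0.003, 0, 0, 0, 0, 255], [0.0012, 0.007, 0, 0, 0, 0, 255], [0.001, 0.011, 0, 0, 0, 0, 255], [0.0008, 0.014, 0, 0, 0, 0, 255]],
  ],
)

```text
clock: 7.12
tcp_pos: [0.4744, -0.1186, 0.1685]
orientation: [-0.044, -0.705, -0.045, 0.706]
wrist_force: [-2.0, 2.0, 5.7]
finger_gap: 0.017
```

```bash
cat > st.py <<'E'
from h import *
s=readout.get_state(); Rt=q2R(s['orientation']); v=np.load('v.npy')
a=R.from_euler('z',.1255).as_matrix()
d=(s['tcp_pos']-[0.47276,-0.1050,0.1686])@a
z=s['tcp_pos'][2]
sl=-d[1]*1000
th=np.nan
# knob z above = z ref: rest th=.083 at 0.1686
f=lambda t:(71.65+sl)*np.sin(t)+63*np.cos(t)
from scipy.optimize import brentq
th0=.083; zk=71.65*np.sin(th0)+63*np.cos(th0)+(z-.1686)*1000
try: th=brentq(lambda t:f(t)-zk,-.1,.3)
except Exception: pass
print('t',round(s['clock'],2),'slide(box -y)mm',round(sl,2),'dx',round(d[0]*1000,2),'dz',round(d[2]*1000,2),'th~',round(th,4),'F box',(s['wrist_force']@a).round(2),'T',s['ft_torque'].round(2),'gap',round(s['finger_gap'],4))
E
python3 st.py
```

```text
t 7.12 slide(box -y)mm 13.73 dx -0.03 dz -0.14 th~ 0.0671 F box [-1.73  2.21  5.7 ] T [ 0.34  0.48 -0.01] gap 0.017
```

Call:
drive_tool(
  moves=[
    [[-0.0001, 0.0015, 0, 0, 0, 0, 255], [-0.0002, 0.003, 0, 0, 0, 0, 255], [-0.0002, 0.0045, 0, 0, 0, 0, 255], [-0.0003, 0.006, 0, 0, 0, 0, 255], [-0.0003, 0.0065, 0, 0, 0, 0, 255]],
  ],
)

```text
clock: 7.75
tcp_pos: [0.4752, -0.1252, 0.169]
orientation: [-0.044, -0.705, -0.044, 0.706]
wrist_force: [-2.6, 1.8, 4.9]
finger_gap: 0.0168
```

```bash
python3 st.py
```

```text
t 7.75 slide(box -y)mm 20.32 dx -0.08 dz 0.38 th~ 0.068 F box [-2.38  2.07  4.91] T [ 0.3   0.44 -0.08] gap 0.0168
```

Call:
drive_tool(
  moves=[
    [[0, 0.0005, 0, 0, 0, 0, 255], [0, 0.001, 0, 0, 0, 0, 255], [0, 0.0015, 0, 0, 0, 0, 255], [0, 0.002, 0, 0, 0, 0, 255], [0, 0.002, 0, 0, 0, 0, 255]],
  ],
)

```text
clock: 8.38
tcp_pos: [0.4755, -0.1273, 0.1691]
orientation: [-0.044, -0.705, -0.044, 0.706]
wrist_force: [-2.6, 2.0, 4.4]
finger_gap: 0.0173
```

```bash
python3 st.py
```

```text
t 8.38 slide(box -y)mm 22.46 dx -0.11 dz 0.49 th~ 0.0676 F box [-2.31  2.32  4.41] T [ 0.25  0.45 -0.03] gap 0.0173
```

Call:
drive_tool(
  moves=[
    [[0, 0.0005, 0, 0, 0, 0, 255], [0, 0.001, 0, 0, 0, 0, 255], [-0.0001, 0.0015, 0, 0, 0, 0, 255], [-0.0001, 0.002, 0, 0, 0, 0, 255], [-0.0001, 0.002, 0, 0, 0, 0, 255]],
  ],
)

```text
clock: 9.0
tcp_pos: [0.4757, -0.1294, 0.1693]
orientation: [-0.044, -0.705, -0.044, 0.706]
wrist_force: [-2.6, 1.8, 5.0]
finger_gap: 0.0173
```

```bash
python3 st.py; python3 -c "
from h import *
cv2.imwrite('pics/g.png',cams.read_camera('wrist'))"
```

```text
t 9.0 slide(box -y)mm 24.55 dx -0.1 dz 0.65 th~ 0.0679 F box [-2.31  2.15  5.02] T [ 0.27  0.43 -0.01] gap 0.0173
```

View pics/g.png

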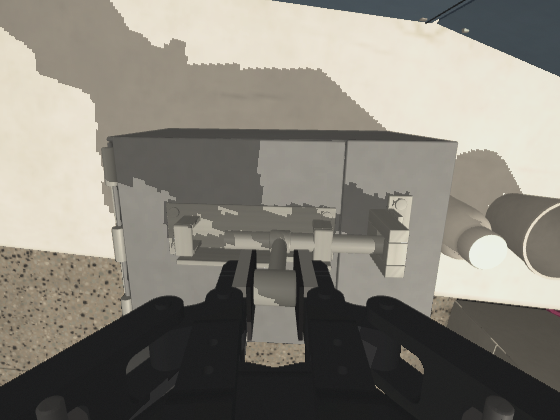

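Call:
drive_tool(
  moves=[
    [[0, 0.0005, 0, 0, 0, 0, 255], [0, 0.001, 0, 0, 0, 0, 255], [-0.0001, 0.0015, 0, 0, 0, 0, 255], [-0.0001, 0.0015, 0, 0, 0, 0, 255], [-0.0001, 0.0015, 0, 0, 0, 0, 255]],
  ],
)

```text
clock: 9.68
tcp_pos: [0.4759, -0.1309, 0.1693]
orientation: [-0.044, -0.705, -0.044, 0.706]
wrist_force: [-2.0, 0.4, 4.1]
finger_gap: 0.017
```

```bash
python3 st.py; python3 -c "
import cv2
cv2.imwrite('pics/gz.png',cv2.resize(cv2.imread('pics/g.png')[180:300,300:430],None,fx=4.5,fy=4.5,interpolation=2))"
```

```text
t 9.68 slide(box -y)mm 26.11 dx -0.14 dz 0.72 th~ 0.0674 F box [-1.89  0.67  4.11] T [ 0.23  0.4  -0.03] gap 0.017
```

View pics/gz.png

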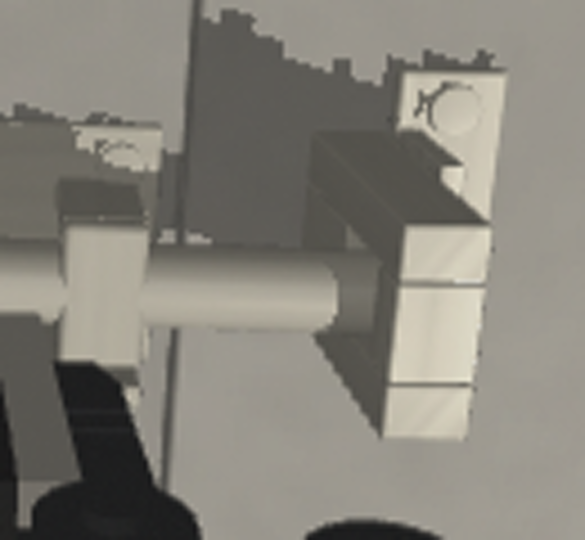

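Call:
drive_tool(
  moves=[
    [[0, 0.0005, 0, 0, 0, 0, 255], [0, 0.001, 0, 0, 0, 0, 255], [-0.0001, 0.0015, 0, 0, 0, 0, 255], [-0.0001, 0.002, 0, 0, 0, 0, 255], [-0.0001, 0.002, 0, 0, 0, 0, 255]],
  ],
)

```text
clock: 10.3
tcp_pos: [0.4761, -0.133, 0.1695]
orientation: [-0.044, -0.705, -0.044, 0.706]
wrist_force: [-1.5, 2.3, 4.6]
finger_gap: 0.0171
```

```bash
python3 st.py; python3 -c "
from h import *
a=cams.read_camera('wrist');cv2.imwrite('pics/i.png',a)
cv2.imwrite('pics/iz.png',cv2.resize(a[180:300,220:400],None,fx=4.2,fy=4.2,interpolation=2))"
```

```text
t 10.3 slide(box -y)mm 28.18 dx -0.14 dz 0.87 th~ 0.0676 F box [-1.23  2.5   4.63] T [ 0.26  0.42 -0.06] gap 0.0171
```

View pics/iz.png

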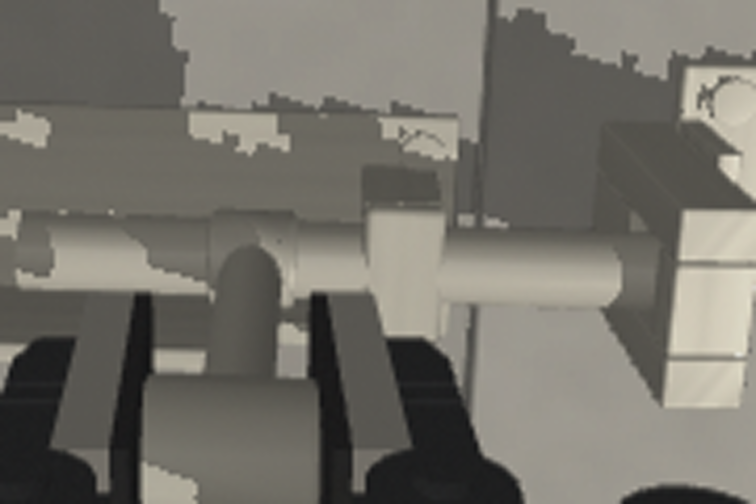

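Call:
drive_tool(
  moves=[
    [[-0.0001, 0.0015, 0, 0, 0, 0, 255], [-0.0002, 0.003, 0, 0, 0, 0, 255], [-0.0003, 0.0045, 0, 0, 0, 0, 255], [-0.0003, 0.0055, 0, 0, 0, 0, 255], [-0.0003, 0.0055, 0, 0, 0, 0, 255]],
  ],
)

```text
clock: 10.98
tcp_pos: [0.4767, -0.1382, 0.1696]
orientation: [-0.044, -0.705, -0.044, 0.706]
wrist_force: [-2.4, 3.9, 3.7]
finger_gap: 0.0169
```

```bash
python3 st.py
```

```text
t 10.97 slide(box -y)mm 33.45 dx -0.23 dz 0.98 th~ 0.0651 F box [-1.9   4.17  3.73] T [ 0.6   0.38 -0.03] gap 0.0169
```

Call:
drive_tool(
  moves=[
    [[0, 0.0005, 0, 0, 0, 0, 255], [0, 0.001, 0, 0, 0, 0, 255], [0, 0.001, 0, 0, 0, 0, 255], [0, 0.001, 0, 0, 0, 0, 255], [0, 0.001, 0, 0, 0, 0, 255]],
  ],
)

```text
clock: 11.6
tcp_pos: [0.4767, -0.1385, 0.1694]
orientation: [-0.044, -0.705, -0.045, 0.706]
wrist_force: [-1.9, 4.3, 4.8]
finger_gap: 0.0171
```

```bash
python3 st.py; python3 -c "
from h import *
a=cams.read_camera('wrist');cv2.imwrite('pics/j.png',a)
cv2.imwrite('pics/jz.png',cv2.resize(a[180:300,220:400],None,fx=4.2,fy=4.2,interpolation=2))"
```

```text
t 11.6 slide(box -y)mm 33.7 dx -0.25 dz 0.76 th~ 0.0627 F box [-1.39  4.55  4.8 ] T [1.07 0.37 0.  ] gap 0.0171
```

View pics/jz.png

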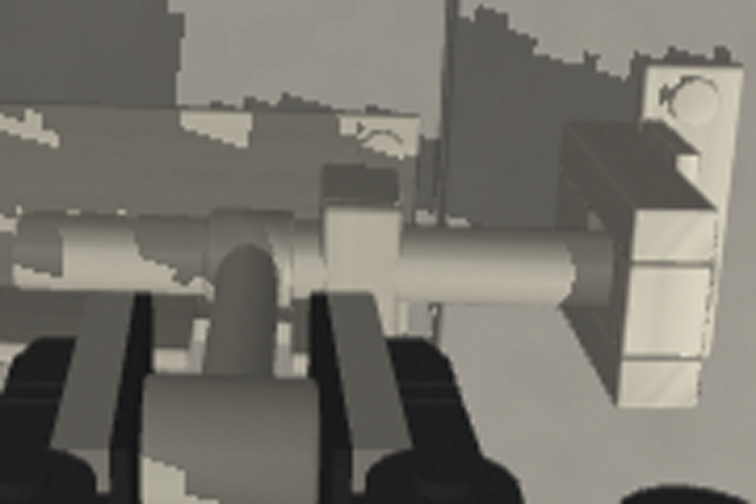

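Call:
drive_tool(
  moves=[
    [[0, 0.0007, 0, 0, 0, 0, 255], [0, 0.0014, 0, 0, 0, 0, 255], [0, 0.002, 0, 0, 0, 0, 255], [0, 0.002, 0, 0, 0, 0, 255], [0, 0.002, 0, 0, 0, 0, 255]],
  ],
)

```text
clock: 12.28
tcp_pos: [0.4767, -0.1389, 0.169]
orientation: [-0.043, -0.705, -0.047, 0.706]
wrist_force: [-1.0, 7.6, 3.5]
finger_gap: 0.0176
```

```bash
python3 st.py
```

```text
t 12.28 slide(box -y)mm 34.1 dx -0.32 dz 0.36 th~ 0.0586 F box [-0.05  7.7   3.49] T [ 1.61  0.32 -0.01] gap 0.0176
```

Call:
drive_tool(
  moves=[
    [[0.0005, 0.0003, 0.0054, 0, 0, 0, 255], [0.0013, 0.0003, 0.0107, 0, 0, 0, 255], [0.0029, 0.0003, 0.0158, 0, 0, 0, 255], [0.0051, 0.0003, 0.0208, 0, 0, 0, 255], [0.0051, 0.0003, 0.0208, 0, 0, 0, 255]],
  ],
)

```text
clock: 12.9
tcp_pos: [0.4582, -0.1416, 0.1645]
orientation: [0.043, 0.707, 0.047, -0.705]
wrist_force: [3.9, 5.8, 3.7]
finger_gap: 0.017
```

```bash
python3 st.py
```

```text
t 12.9 slide(box -y)mm 34.45 dx -19.01 dz -4.08 th~ 0.0156 F box [4.62 5.25 3.69] T [ 0.94 -0.85  0.01] gap 0.017
```

Call:
drive_tool(
  moves=[
    [[0.0024, 0, 0.0048, 0, 0, 0, 255], [0.0055, 0, 0.0092, 0, 0, 0, 255], [0.0091, 0, 0.0133, 0, 0, 0, 255], [0.0128, 0, 0.0165, 0, 0, 0, 255], [0.0128, 0, 0.0165, 0, 0, 0, 255]],
  ],
)

```text
clock: 13.52
tcp_pos: [0.4432, -0.1437, 0.1525]
orientation: [0.044, 0.708, 0.047, -0.703]
wrist_force: [0.3, 4.6, 7.0]
finger_gap: 0.0171
```

```bash
python3 st.py; python3 -c "
from h import *
a=cams.read_camera('wrist');cv2.imwrite('pics/k.png',a)
cv2.imwrite('pics/kz.png',cv2.resize(a[150:350,150:450],None,fx=2.6,fy=2.6,interpolation=2))"
```

```text
t 13.53 slide(box -y)mm 34.65 dx -34.2 dz -16.06 th~ -0.0947 F box [0.87 4.54 6.97] T [ 0.71 -0.29  0.04] gap 0.0171
```

View pics/kz.png

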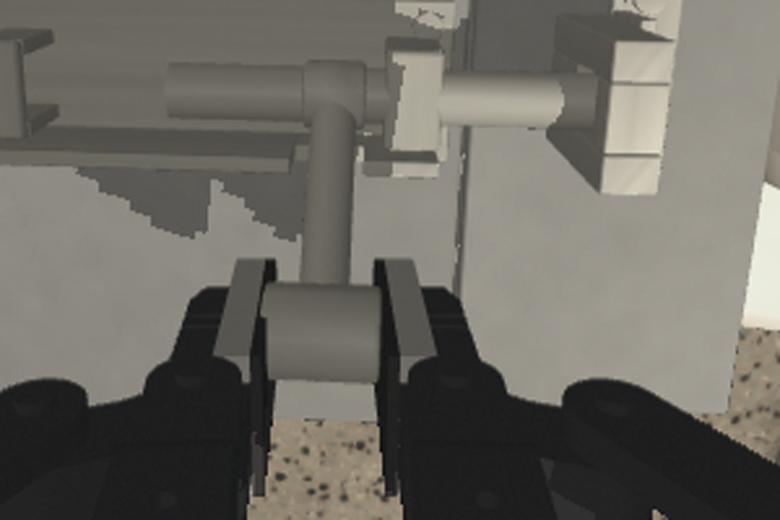

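Call:
drive_tool(
  moves=[
    [[0.0025, 0, 0.0018, 0, 0, 0, 255], [0.0048, 0, 0.0036, 0, 0, 0, 255], [0.007, 0, 0.0049, 0, 0, 0, 255], [0.0092, 0, 0.006, 0, 0, 0, 255], [0.0105, 0, 0.0066, 0, 0, 0, 255]],
  ],
)

```text
clock: 14.2
tcp_pos: [0.4372, -0.1446, 0.1429]
orientation: [0.044, 0.708, 0.047, -0.703]
wrist_force: [-2.7, 2.2, 11.0]
finger_gap: 0.0169
```

```bash
python3 st.py
```

```text
t 14.2 slide(box -y)mm 34.88 dx -40.2 dz -25.69 th~ nan F box [-2.43  2.48 10.99] T [ 0.4   0.15 -0.01] gap 0.0169
```

Call:
drive_tool(
  moves=[
    [[0.001, 0, 0.0006, 0, 0, 0, 255], [0.002, 0, 0.001, 0, 0, 0, 255], [0.0028, 0, 0.0014, 0, 0, 0, 255], [0.0028, 0, 0.0014, 0, 0, 0, 255], [0.0028, 0, 0.0014, 0, 0, 0, 255]],
  ],
)

```text
clock: 14.82
tcp_pos: [0.4362, -0.1448, 0.1409]
orientation: [0.044, 0.709, 0.047, -0.702]
wrist_force: [-4.4, 4.8, 9.3]
finger_gap: 0.0168
```

```bash
python3 st.py; python3 -c "
from h import *
a=cams.read_camera('wrist');cv2.imwrite('pics/l.png',a)
cv2.imwrite('pics/lz.png',cv2.resize(a[150:350,150:450],None,fx=2.6,fy=2.6,interpolation=2))"
```

```text
t 14.82 slide(box -y)mm 34.9 dx -41.21 dz -27.7 th~ nan F box [-3.75  5.32  9.34] T [0.79 0.3  0.  ] gap 0.0168
```

View pics/lz.png

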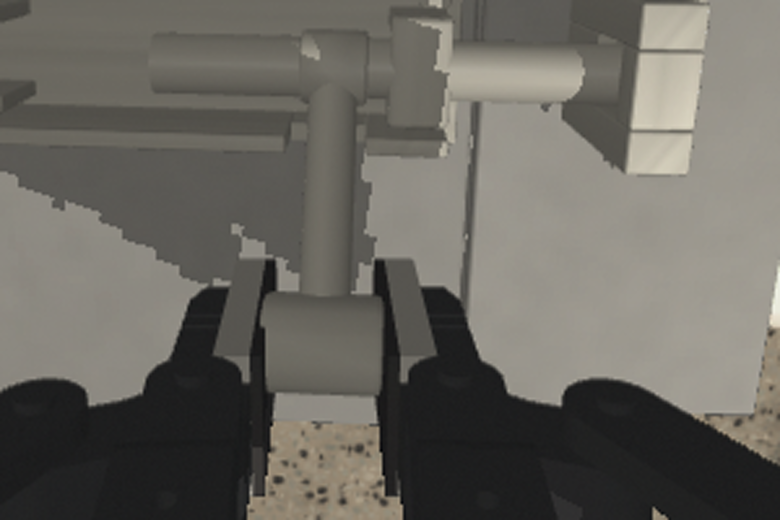

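Call:
drive_tool(
  moves=[
    [[0.0012, 0, 0.0005, 0, 0, 0, 255], [0.002, 0, 0.0008, 0, 0, 0, 255], [0.002, 0, 0.0008, 0, 0, 0, 255], [0.001, 0, 0.0005, 0, 0, 0, 130], [0, 0, 0, 0, 0, 0, 100]],
  ],
)

```text
clock: 15.5
tcp_pos: [0.4365, -0.1453, 0.1407]
orientation: [0.044, 0.709, 0.046, -0.702]
wrist_force: [-0.3, -0.5, 0.0]
finger_gap: 0.0514
```

```bash
python3 st.py
```

```text
t 15.5 slide(box -y)mm 35.47 dx -40.99 dz -27.9 th~ nan F box [-0.31 -0.46  0.05] T [-0.  0. -0.] gap 0.0514
```

Released with no residual force; now rise clear and inspect.

Call:
drive_tool(
  moves=[
    [[-0.02, 0, 0, 0, 0, 0, 90], [-0.05, 0, 0, 0, 0, 0, 60], [-0.09, 0, 0, 0, 0, 0, 0], [-0.13, 0, 0, 0, 0, 0, 0], [-0.15, 0, 0, 0, 0, 0, 0]],
  ],
)

```text
clock: 16.12
tcp_pos: [0.4361, -0.1466, 0.2928]
orientation: [0.045, 0.71, 0.046, -0.701]
wrist_force: [-0.8, -0.4, 0.1]
finger_gap: 0.0853
```

```bash
python3 - <<'E'
from fit import *
s=readout.get_state(); print(s['clock'],s['tcp_pos'],s['wrist_force'])
im=cams.read_camera('wrist'); sd=cams.read_camera('side'); cv2.imwrite('pics/m_side.png',cv2.resize(sd[150:320,220:380],None,fx=3.5,fy=3.5,interpolation=2))
v=np.load('v.npy'); c=cam('wrist',s); k=3
im2=cv2.resize(im,None,fx=k,fy=k,interpolation=2)
def line(pts,col):
    q=((proj(c,world(v,pts))+.5)*k).astype(int); cv2.polylines(im2,[q.reshape(-1,1,2)],False,col,1)
line([[65,-100,120],[-65,-100,120],[-65,-37,120],[65,-37,120]],(0,255,0))
h=v[4]-34
for ph,col in ((1.22,(0,0,255)),(1.0,(255,0,255))):
    line(lidpt(.06,[[12-45*np.sin(ph),h,18+45*np.cos(ph)],[12,h,18],[12,h-58,18]]),col)
cv2.imwrite('pics/m_ov.png',im2[60*k:255*k,150*k:410*k])
E
```

```text
16.125 [ 0.43605145 -0.14661891  0.29282162] [-0.78733265 -0.37707167  0.07002036]
```

View pics/m_ov.png

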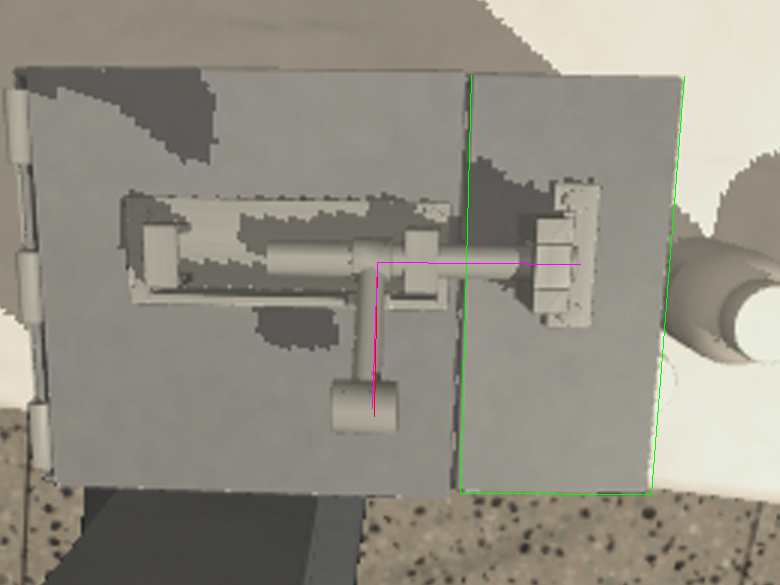

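View pics/m_side.png

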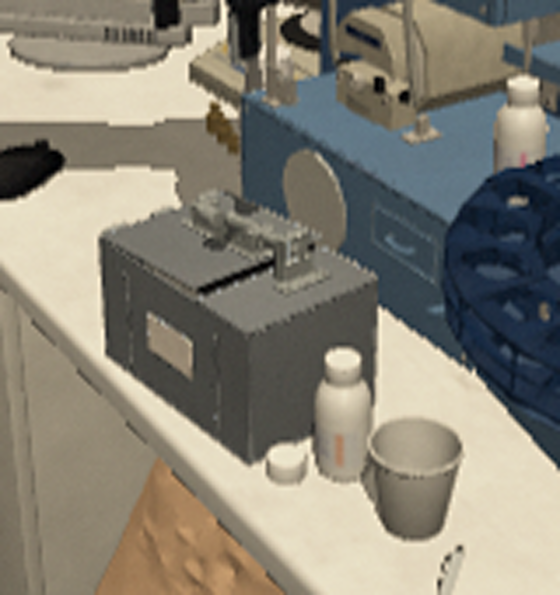

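```bash
python3 -c "
from workcell import env
print(env.hand_in())"
```

```text
the job is handed in; nothing more can be done
None
```

The lid is shut, the bolt is across through the keeper, and the handle is down in its notch. I handed the job in at about 16 s of the 54 s allowed, and it gave no verdict.

- **Lid:** I pushed it shut by its edge onto the seal, from about 0.63 rad open. The wrist force reached 7.5 N.
- **Bolt:** I pinched the knob and held the lid at roughly 0.065 rad with about 5 N. The bolt went into the hole on the first try, with 2–4 N along the rod. It ended against a firm stop at 34 mm of gripper travel, where I saw at most 8 N.
- **Handle:** I followed its arc down with no more than 11 N, released it, and moved clear.

**Last checks**
- The wrist force read about zero after release.
- The last pictures show the lid flat, the rod in the keeper and the stem in the notch.
- The white bottle, white cap and cup stand where they were. I did not check the blue cap, mouse and pen separately in the last pictures, but the arm never went near them.
- From the gripper's path, the handle is at about 1.15 rad (at least 1.1).

**Disagreements and gaps**
- The last picture puts the bolt's hub about 2 mm short of where a 34 mm slide should put it. The box outline was also off by about a millimetre, and the stem sitting in the notch means the slide is at least 31.5 mm.
- The nose tip itself is hidden behind the keeper, so I did not see it directly.

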